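# Draw the lock bolt of an analyser deck with the service hook

## Robot

A 7-joint arm with a two-finger parallel gripper is mounted at the origin on the work surface. World frame = base frame: x ahead of the robot, y to its left, z up, the work surface at z = 0. Lengths are in mm, angles in rad, forces in N, time in s.
With the tool pointing down it reaches from about 400 to 925 mm from the base axis. Payload 4.1 kg.
Tool frame: the origin (TCP) lies at the centre of the arm's flange, where the gripper is bolted on; the fingertips stand 173 mm ahead of it and the grasp point (between the pads) lies 155 mm ahead of it; z points along the fingers, y is the line along which they close (so a half turn about z gives the same grasp; the last joint's range is limited). The gripper opens to 85 mm and grips with 20 to 120 N. Pads are 22 mm wide; open, the fingers measure 114 mm over their backs; the gripper's body (76 mm by 85 mm) begins 54 mm behind the grasp point. The pads swing forward as they close: fully open they stand 13 mm farther back than shut.
Start: joints at [-1.415, 0.398, 0.045, 1.537, -0.019, 1.207, -0.051], TCP at [163.804, 629.036, 404.747] pointing down, gripper open.
Joint ranges: [-2.82, 2.82], [-0.49, 2.23], [-1.37, 1.46], [0, 2.46], [-1.36, 4.5], [0.23, 2], [-2.94, 2.94]. Speed limits (rad/s): [2.57, 2.57, 3.14, 3.14, 3.14, 3.14, 3.14].

## Interface

Orientations are given as a unit quaternion [x, y, z, w].
In Python, from cell import monitor, cams, order gives the robot as it stands. The module is installed in compiled form; this text tells all that it offers.
- The arm moves only by the tool apply_moves, never from a script. Its argument "commands" is one flat list of numbers, 6 for each row, row after row: the shift along the world's x, y, z in m, then the turn, a rotation vector about the world's x, y, z in degrees. In form: [dx, dy, dz, wx, wy, wz, dx, dy, dz, wx, wy, wz, ...]. A call has 1 to 5 rows; each row is the pose to reach, as a shift and turn from the pose commanded when the call began; what a row does not reach only later rows make up. A row lasts 1/12 s, in which the tool goes at most 41.7 mm and 7.16 degrees, less where a joint would pass 70% of its speed; a pose out of reach is approached as far as the arm can. A call with a gripper value outside its range is refused whole. "claw" is the opening, from -1 (shut) to 1 (fully open), so that 0 is half open, set as the call begins (left out, the last holds). The fingers move at their own pace and stop on an object; the grip force is fixed at half the most. Time passes only in rows, so rows that repeat a pose let the fingers close. It gives the time, the measured TCP pose, the force, the opening and the grip force at its end, in the units of the state.
- monitor.get_obs(): the state, without advancing time (a new reading comes with each control period).
- cams.camera(name): name is "side" or "top"; returns (picture, depth): 400x640x3 uint8, red, green, blue; 400x640 float32, mm along the optical axis (not along the pixel's ray), 0 where there is no reading.
- cams.camera_params(name): a dict with "fx", "fy", "cx", "cy" (pixels), "R" (3x3) and "t" (3): a world point X has camera coordinates R X + t. Camera axes: x right, y down, z forward; pixel columns grow to the right and rows downward; lengths in mm; the calibration is good to about 2 mm. A picture is of the moment at which its call begins. camera_params takes no time and is no camera call.
- order.finish_job(): hands the job in; it is judged then, once.
The state is a dict: "time": time; "joint_positions": joint angles; "joint_velocities": joint speeds; "effort": joint torques, N m; "eef_pos": TCP position; "ee_rot": TCP orientation; "ft_force": force on the tool from outside, world axes, zero at the start; "moment": the same for the moment, N m; "width": finger opening in mm; "grip_force": force on a finger pad.
Only numpy, scipy, OpenCV 4.12 (cv2) and the standard library are available. Lean on these libraries where they do the work, as an engineer would, in place of code of your own. Each camera call takes 0.05 s, during which the arm holds its last target. There are 200 camera calls.

## Task

Take the service hook from its fork stand, reach it down the deep well of the analyser deck, catch the red pull of the lock bolt and draw the bolt up until you feel it come firmly against its stop, and hold a steady pull of about 15 N on it for a moment, never wrenching it. Leave the bolt drawn up and hang the hook back in its fork stand as it was. Touch the bolt with nothing but the hook, and leave the bottle, jar and tip box alone.

Things in the scene. Friction and masses are not known exactly. Their poses are not given: they have to be found in the camera images.
- well_mouth (a point): Centre of the mouth of the service well in the fixed white analyser deck, level with its flat top (z = 150 mm); axes of the deck, whose place and yaw vary: x away from the robot at yaw 0, z up. The well is 110 mm (x) by 70 mm (y) inside, 146 mm deep to its black floor. The deck spans x -85 to +245, y -240 to +100 mm from this point.
- bolt_bar (a point): Middle of the red cross bar of the lock bolt's U-shaped pull, down in the well, 17 mm beyond the well's centre in x, 50 mm above the bench with the bolt down; deck axes. Round bar 10 mm thick, 44 mm long along y; arms at its ends run 30 mm in +x to a steel slider on the back wall, leaving an open gap 25 (x) by 34 (y) mm. Before it (-x) 67 mm are free.
- lock_bolt (a joint): Lift of the lock bolt in m: 0 fully down, growing upwards; starts at 0 to 5 mm and stays where it is left. Sliding takes 5 to 7 N. A hidden stop ends the travel somewhere between 22 and 38 mm, different on each machine, only to be felt: a pull clearly above 10 N means that it is against the stop. Over 45 N bends it.
- hook_grip (a point): Centre of the loose service hook's yellow handle, gripped from above across y: 60 (x) by 18 (y) mm, 16 mm up and 28 mm down from here; a dark flange 44 by 44 by 5 mm under it. Below hangs a steel rod 8 mm thick at x = -14 mm, ending in a J whose foot runs to x = +14 mm and turns up. J's underside 175 mm below this point. Hook axes: x from rod to tip, z up. 0.14 kg.
- hook_seat (a point): Seat of the hook's J: top of its foot midway between rod and upturned tip, 167 mm straight below hook_grip. 20 mm clear between rod and tip; the foot's underside is 8 mm below this point, the tip ends 12 mm above it. A bar hanging in the J has its middle 5 mm above this point.
- stand: Blue fork stand, fixed, place and yaw vary; origin on the bench under the hanging place. Prongs along x (-40 to +75 mm), tops at 172 mm, slot 16 mm wide, open to -x; lips at the ends and a cross piece at x = 34 mm stand 6 mm higher, 62 mm apart; upright at x = 53 to 75. Hook hung: flange on the prongs between lips and cross piece, handle centre at x = y = 0, z = 205 mm, axes as the stand's.
- reagent_mid (a point): Bystander: centre of the white reagent bottle with a green cap, 64 mm across, 120 mm high.
- jar_mid (a point): Bystander: centre of the amber jar with a blue lid, 68 mm across, 85 mm high.
- tip_box_mid (a point): Bystander: centre of the blue and white pipette tip box, 85 by 120 by 65 mm, standing on the deck beside the well.
Mind the look-alikes: they are no part of the job. There is more than one size of the stand; the job needs the largest. What is shaped like the part that bears hook_grip but pink is not meant.

How it is judged:
By the outcome, as a careful person would: the job done as asked, in the order asked, and still so for the second after the job is handed in, with the robot touching nothing.
It also fails if it takes over 58 s, if anything falls off the work surface, if the arm or the gripper's body presses on something with over 40 N, if the wrist force passes 120 N, or if a joint passes its speed limit or range.

## Working session

There is one attempt and no reset: what is moved stays moved. The work goes in short steps, Python scripts to look and compute and a tool call to move; the robot and the scene stay as the last step left them, time stands still between calls to the robot, and variables do not carry over. Pictures are saved under pics/ and viewed, at most 10 in all, crops included, and the job is handed in when it is done.

Besides the shell and the picture viewer there is one more tool, called by a JSON object that holds its "fn" and its "kwargs", one argument or row to a line. apply_moves: Moves the arm, as the interface text tells. Its arguments: {"type":"object","properties":{"commands":{"type":"array","items":{"type":"number"}},"claw":{"type":"number"}},"required":["commands"]}

```bash
mkdir -p pics; python3 - <<'E'
from cell import monitor,cams
import cv2,numpy as np
o=monitor.get_obs();print({k:np.round(v,3) for k,v in o.items()})
for n in("side","top"):
    p,d=cams.camera(n);cv2.imwrite(f"pics/{n}0.png",p[:,:,::-1]);np.savez(f"{n}0.npz",p=p,d=d,**cams.camera_params(n))
    c=cams.camera_params(n);print(n,c['fx'],c['cx'],c['cy'],(-np.array(c['R']).T@c['t']).round())
E
```

```text
{'time': np.float64(0.0), 'joint_positions': array([-1.415,  0.399,  0.045,  1.538, -0.019,  1.207, -0.051]), 'joint_velocities': array([ 0.001,  0.001,  0.   ,  0.   ,  0.001,  0.001, -0.001]), 'effort': array([-0.0000e+00, -4.7512e+01,  1.3640e+00, -2.5422e+01,  1.2000e-02,
        9.0000e-03, -0.0000e+00]), 'eef_pos': array([163.731, 628.739, 403.651]), 'ee_rot': array([ 0.127,  0.992, -0.001, -0.   ]), 'ft_force': array([0.437, 0.432, 0.008]), 'moment': array([-0.025, -0.021, -0.012]), 'grip_force': np.float64(0.0), 'width': np.float64(85.013)}
side 376.93447797073617 310.12217075998916 201.91845388660556 [ 140. -457.  732.]
top 476.9646337843226 311.8951477290963 202.0461849533636 [ 394.  107. 1304.]
```

View pics/top0.png

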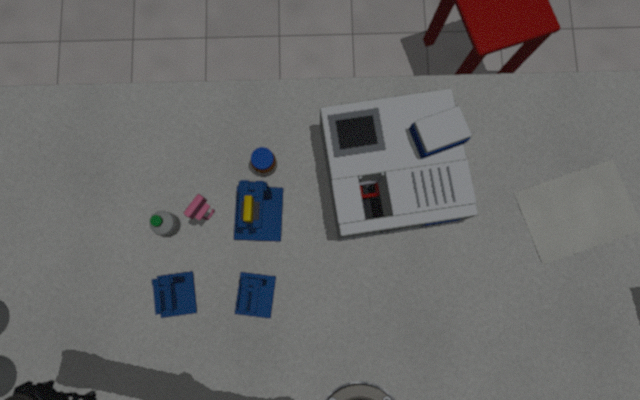

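View pics/side0.png

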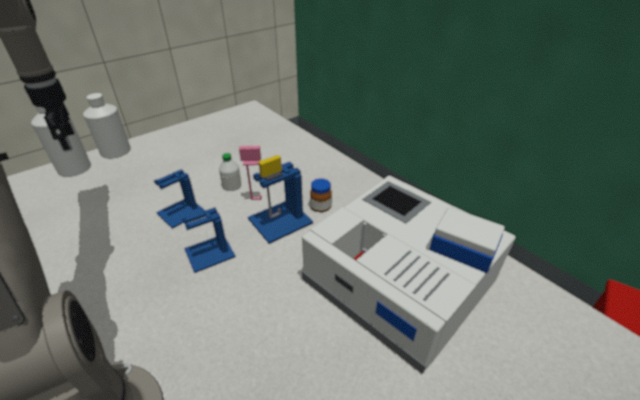

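The top view shows the yellow handle at about (248,208) on the largest blue stand, the well at (375,195) and the red pull at (370,190). The pink decoy is at (198,207), the bottle at (163,222), the jar at (262,160) and the tip box at (440,132). Next I measure the handle, stand and deck from the depth.

```bash
cat >h.py <<'E'
import numpy as np,cv2
def load(f):
    z=np.load(f);p,d=z['p'],z['d'].astype(float)
    v,u=np.mgrid[:400,:640]
    C=np.stack([(u-z['cx'])/z['fx']*d,(v-z['cy'])/z['fy']*d,d],-1)
    W=(C-z['t'])@z['R'];W[d==0]=np.nan
    return p,W
def rect(P):
    r=cv2.minAreaRect(P.astype(np.float32));return np.round(r[0],1),np.round(r[1],1),round(r[2],1)
def masks(p):
    h=cv2.cvtColor(p,cv2.COLOR_RGB2HSV).astype(int);H,S,V=h[...,0],h[...,1],h[...,2]
    return dict(y=(H>20)&(H<35)&(S>150)&(V>80),r=((H<6)|(H>174))&(S>150),b=(H>100)&(H<120)&(S>140))
E
python3 - <<'E'
from h import *
for n in("top","side"):
    p,W=load(n+"0.npz");m=masks(p);x,y,z=W[...,0],W[...,1],W[...,2]
    Y=W[m['y']&(z>150)];print(n,'yellow',len(Y),np.percentile(Y[:,2],[2,50,98]).round(1))
    T=Y[Y[:,2]>np.percentile(Y[:,2],98)-7];print(rect(T[:,:2]),np.nanmedian(T,0).round(1))
    c=np.nanmean(Y,0)
    B=W[m['b']&(np.hypot(x-c[0],y-c[1])<110)&(z>100)];print('blue hi',rect(B[:,:2]),np.percentile(B[:,2],[5,50,95]).round(1))
    B=W[m['b']&(np.hypot(x-c[0],y-c[1])<110)&(z>2)&(z<40)];print('blue base',rect(B[:,:2]),np.percentile(B[:,2],[5,50,95]).round(1))
    D=W[(np.abs(z-150)<6)&(y<100)&(x>300)];print('deck',len(D),rect(D[:,:2]),np.median(D[:,2]))
    R=W[m['r']&(z<110)&(z>10)&(x<800)&(x>300)];print('red',len(R),rect(R[:,:2]) if len(R) else 0,np.percentile(R[:,2],[5,50,95]).round(1) if len(R) else 0)
    if n=="top":
        w=((z<140)|np.isnan(z));k=np.zeros_like(w);k[165:225,345:400]=1
        cc=cv2.connectedComponentsWithStats((w&k).astype(np.uint8));print(cc[2])
        np.set_printoptions(linewidth=250);print(z[170:224:2,350:398:2].round().astype(int))
def crop(p,a,b,c,d,s):return cv2.resize(p[a:b,c:d],None,fx=s,fy=s,interpolation=cv2.INTER_CUBIC)[:,:,::-1]
p,_=load("top0.npz");q,_=load("side0.npz")
cv2.imwrite("pics/c1.png",np.vstack([crop(p,150,250,220,420,4)[:,:800],np.zeros((1,800,3),np.uint8)]))
E
```

```text
top yellow 196 [213.4 220.8 224.4]
(array([548.4, 258.2]), array([17. , 56.5]), 86.3) [548.  258.  221.1]
blue hi (array([564.1, 257.2]), array([ 68.4, 113.4]), 86.1) [157.3 171.8 179. ]
blue base (array([562.9, 256.5]), array([124.1, 143.2]), 86.7) [ 7.5 12.  16.6]
deck 14360 (array([ 669.4, -104.5]), array([329.8, 340.9]), 7.3) 150.55677848167272
red 79 (array([610.9, -44.7]), array([34.6, 44.4]), 7.0) [51.8 57.7 60.9]
[[     0      0    640    400 254790]
 [   375    168      1      1      1]
 [   374    172      1      1      1]
 [   358    173     34     47   1204]
 [   353    196      1      1      1]
 [   352    199      1      1      1]
 [   394    199      1      1      1]
 [   355    202      1      1      1]]
[[                 153                  149                  152                  153                  151                  153                  149                  152                  152                  151                  151
                   154                  149                  145                  151                  144                  153          
[... 13217 characters left out ...]
              150                  149                  151                  153                  153                  148                  150                  154
                   150                  148]]
side yellow 319 [181.2 204.9 222.5]
(array([546.1, 253.8]), array([16.8, 53.5]), 82.7) [544.2 252.1 220.5]
blue hi (array([562.6, 251.8]), array([ 58.9, 108.6]), 84.6) [106.  167.3 178.4]
blue base (array([560.5, 252.7]), array([121.4, 141.6]), 86.8) [10.4 13.  24.6]
deck 13422 (array([1158.9,  -60.1]), array([1321.7,  347.9]), 5.4) 150.71363715993334
red 13 (array([610.7, -20.6]), array([28.5,  2.8]), 13.4) [57.  58.9 60.2]<stdin>:14: RuntimeWarning: invalid value encountered in cast
```

View pics/c1.png

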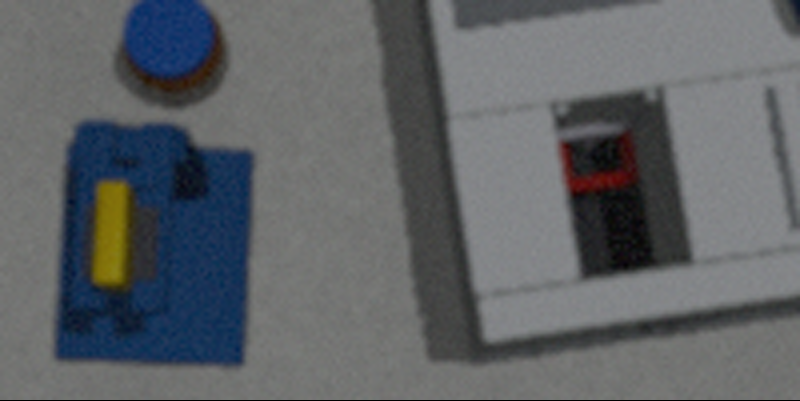

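The picture shows the stand opening toward the robot with the handle near crop (112,233), and the red pull at crop (600,160).

- **Deck:** yaw 7.3°, well mouth at about (581,-45), bar at about (598.3,-44.5).
- **Hook and stand:** hook grip at about (547.7,257.7), yaw -3.7°. The stand fit agrees, and the heights (221, 150, 58) match the given sizes.

Next I move above the handle.

{"fn": "apply_moves", "kwargs": {
  "commands": [0.024, -0.023, 0.012, 0, 0, 2.2, 0.048, -0.046, 0.024, 0, 0, 4.4, 0.072, -0.069, 0.036, 0, 0, 6.6, 0.096, -0.092, 0.048, 0, 0, 8.8, 0.12, -0.116, 0.06, 0, 0, 10.9],
  "claw": 1
}}

```text
time: 0.52
eef_pos: [284.6, 511.8, 464.8]
ee_rot: [0.031, 1.0, -0.0, -0.0]
ft_force: [0.4, 0.5, 0.1]
width: 85.2
grip_force: 0.0
```

{"fn": "apply_moves", "kwargs": {
  "commands": [0.026, -0.025, 0, 0, 0, 0, 0.052, -0.05, 0, 0, 0, 0, 0.078, -0.075, 0, 0, 0, 0, 0.104, -0.1, 0, 0, 0, 0, 0.13, -0.126, 0, 0, 0, 0]
}}

```text
time: 0.93
eef_pos: [414.6, 385.6, 464.5]
ee_rot: [0.032, 0.999, -0.0, -0.0]
ft_force: [0.9, 1.2, -0.2]
width: 85.3
grip_force: 0.0
```

{"fn": "apply_moves", "kwargs": {
  "commands": [0.027, -0.026, 0, 0, 0, 0, 0.054, -0.052, 0, 0, 0, 0, 0.08, -0.078, 0, 0, 0, 0, 0.107, -0.104, 0, 0, 0, 0, 0.134, -0.1295, 0, 0, 0, 0]
}}

```text
time: 1.35
eef_pos: [548.7, 256.0, 464.4]
ee_rot: [0.032, 0.999, -0.0, -0.0]
ft_force: [0.4, 1.0, -0.3]
width: 85.4
grip_force: 0.0
```

{"fn": "apply_moves", "kwargs": {
  "commands": [0, 0, 0, 0, 0, 0, 0, 0, 0, 0, 0, 0]
}}

```text
time: 1.52
eef_pos: [549.3, 254.7, 464.1]
ee_rot: [0.035, 0.999, -0.001, -0.0]
ft_force: [-0.5, 0.5, -0.5]
width: 85.5
grip_force: 0.0
```

```bash
python3 - <<'E'
from cell import monitor,cams
from h import *
for n in("side","top"):
    p,d=cams.camera(n);np.savez(f"{n}1.npz",p=p,d=d,**cams.camera_params(n))
    o=monitor.get_obs();print(o['eef_pos'].round(1),o['ee_rot'].round(4),o['ft_force'].round(2))
p=np.load("side1.npz")['p'];cv2.imwrite("pics/s1.png",cv2.resize(p[60:260,200:360],None,fx=3,fy=3,interpolation=cv2.INTER_CUBIC)[:,:,::-1])
E
```

```text
[548.  257.  464.1] [ 3.320e-02  9.994e-01 -1.000e-04 -6.000e-04] [-1.38  0.71 -0.96]
[547.3 258.3 464.2] [ 3.180e-02  9.995e-01  2.000e-04 -8.000e-04] [-0.92 -0.14  0.81]
```

View pics/s1.png

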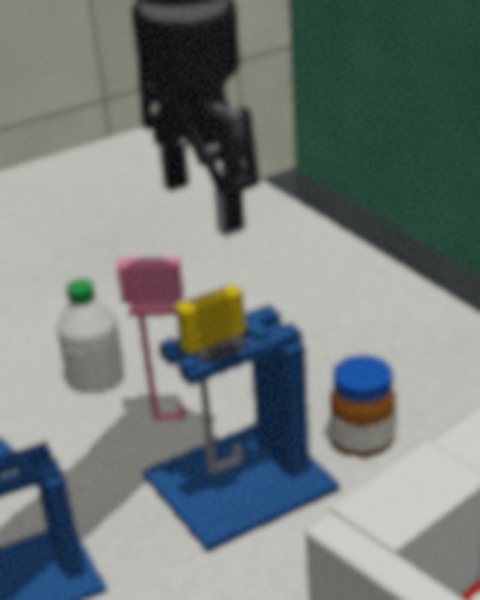

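The side view shows the open gripper over the yellow handle (about pixel (270,167) in the full image). The hook hangs freely, with the pink decoy behind it and the jar clear. I descend and grip.

{"fn": "apply_moves", "kwargs": {
  "commands": [0, 0, -0.028, 0, 0, 0, 0, 0, -0.056, 0, 0, 0, 0, 0, -0.08, 0, 0, 0, 0, 0, -0.097, 0, 0, 0, 0, 0, -0.104, 0, 0, 0]
}}

```text
time: 2.03
eef_pos: [545.5, 259.3, 357.6]
ee_rot: [0.03, 1.0, -0.001, -0.003]
ft_force: [-0.4, 0.8, -0.0]
width: 85.8
grip_force: 0.0
```

{"fn": "apply_moves", "kwargs": {
  "commands": [0, 0, 0, 0, 0, 0, 0, 0, 0, 0, 0, 0, 0, 0, 0, 0, 0, 0]
}}

```text
time: 2.28
eef_pos: [548.1, 258.3, 362.3]
ee_rot: [0.032, 0.999, 0.001, 0.001]
ft_force: [-0.4, -0.6, -0.7]
width: 85.3
grip_force: 0.0
```

{"fn": "apply_moves", "kwargs": {
  "commands": [0, 0, 0, 0, 0, 0, 0, 0, 0, 0, 0, 0, 0, 0, 0, 0, 0, 0, 0, 0, 0, 0, 0, 0, 0, 0, 0, 0, 0, 0],
  "claw": -1
}}

```text
time: 2.7
eef_pos: [547.9, 257.5, 361.0]
ee_rot: [0.032, 0.999, 0.0, 0.0]
ft_force: [-0.7, 0.1, -0.3]
width: 25.3
grip_force: 0.0
```

{"fn": "apply_moves", "kwargs": {
  "commands": [0, 0, 0, 0, 0, 0, 0, 0, 0, 0, 0, 0, 0, 0, 0, 0, 0, 0, 0, 0, 0, 0, 0, 0, 0, 0, 0, 0, 0, 0]
}}

```text
time: 3.12
eef_pos: [547.9, 257.6, 361.0]
ee_rot: [0.032, 0.999, 0.0, 0.0]
ft_force: [1.0, 0.5, 2.6]
width: 16.9
grip_force: 59.0
```

{"fn": "apply_moves", "kwargs": {
  "commands": [0, 0, 0.003, 0, 0, 0, 0, 0, 0.007, 0, 0, 0, 0, 0, 0.011, 0, 0, 0, 0, 0, 0.014, 0, 0, 0, 0, 0, 0.014, 0, 0, 0]
}}

```text
time: 3.53
eef_pos: [548.0, 257.5, 375.6]
ee_rot: [0.032, 0.999, 0.0, 0.001]
ft_force: [1.0, 0.4, -1.1]
width: 17.3
grip_force: 58.5
```

{"fn": "apply_moves", "kwargs": {
  "commands": [-0.01, 0.0006, 0, 0, 0, 0, -0.028, 0.0018, 0, 0, 0, 0, -0.048, 0.003, 0, 0, 0, 0, -0.068, 0.0044, 0, 0, 0, 0, -0.086, 0.0056, 0, 0, 0, 0]
}}

```text
time: 3.95
eef_pos: [459.8, 263.1, 374.3]
ee_rot: [0.032, 0.999, -0.0, -0.001]
ft_force: [0.0, 0.6, -1.1]
width: 17.3
grip_force: 58.5
```

{"fn": "apply_moves", "kwargs": {
  "commands": [0, 0, 0, 0, 0, 0, 0, 0, 0.02, 0, 0, 0, 0, 0, 0.05, 0, 0, 0, 0, 0, 0.08, 0, 0, 0, 0, 0, 0.11, 0, 0, 0]
}}

```text
time: 4.37
eef_pos: [461.4, 262.8, 485.7]
ee_rot: [0.032, 0.999, -0.0, -0.0]
ft_force: [0.8, 0.9, -1.5]
width: 17.5
grip_force: 58.8
```

{"fn": "apply_moves", "kwargs": {
  "commands": [0, -0.01, 0.02, 0, 0, 0, 0.008, -0.035, 0.035, 0, 0, 2.2, 0.018, -0.065, 0.036, 0, 0, 4.4, 0.028, -0.1, 0.036, 0, 0, 6.6, 0.038, -0.135, 0.036, 0, 0, 8.8]
}}

```text
time: 4.78
eef_pos: [499.7, 126.9, 521.1]
ee_rot: [-0.046, 0.999, 0.0, 0.0]
ft_force: [0.9, -0.4, -2.5]
width: 17.6
grip_force: 58.9
```

{"fn": "apply_moves", "kwargs": {
  "commands": [0.012, -0.036, 0, 0, 0, 1, 0.024, -0.072, 0, 0, 0, 2.2, 0.036, -0.108, 0, 0, 0, 2.2, 0.048, -0.144, 0, 0, 0, 2.2, 0.059, -0.171, 0, 0, 0, 2.2]
}}

```text
time: 5.2
eef_pos: [558.5, -46.7, 520.9]
ee_rot: [-0.062, 0.998, -0.001, 0.0]
ft_force: [1.2, -0.2, -1.6]
width: 17.6
grip_force: 58.9
```

{"fn": "apply_moves", "kwargs": {
  "commands": [0, -0.003, 0, 0, 0, 0, 0, -0.006, 0, 0, 0, 0, 0, -0.0066, 0, 0, 0, 0, 0, -0.0066, 0, 0, 0, 0, 0, -0.0066, 0, 0, 0, 0]
}}

```text
time: 5.62
eef_pos: [558.7, -47.7, 520.6]
ee_rot: [-0.065, 0.998, 0.001, -0.0]
ft_force: [-0.1, -0.7, -1.1]
width: 17.2
grip_force: 58.9
```

```bash
python3 - <<'E'
from cell import monitor,cams
from h import *
L=[]
for n in("side","top"):
    p,d=cams.camera(n);np.savez(f"{n}2.npz",p=p,d=d,**cams.camera_params(n))
    o=monitor.get_obs();print(o['eef_pos'].round(1),o['ft_force'].round(2))
    p,W=load(n+"2.npz");Y=W[masks(p)['y']&(W[...,2]>250)];print(n,len(Y),np.nanmedian(Y,0).round(1))
    # rod: points between z 195 and 310 near the tool
    q=W[(W[...,2]>185)&(W[...,2]<325)&(np.abs(W[...,0]-555)<45)&(np.abs(W[...,1]+48)<45)];print('rod',len(q),np.nanmedian(q,0).round(1) if len(q) else 0)
p=np.load("side2.npz")['p'];cv2.imwrite("pics/s2.png",cv2.resize(p[60:260,280:480],None,fx=3,fy=3,interpolation=cv2.INTER_CUBIC)[:,:,::-1])
E
```

```text
[558.7 -47.8 520.7] [-0.04 -0.25 -1.05]
side 309 [536.3 -55.6 367.6]
rod 270 [545.2 -50.2 246.6]
[558.7 -48.  520.7] [ 0.35 -0.16 -1.11]
top 7 [534.5 -46.3 381.8]
rod 50 [544.8 -45.4 204.4]
```

View pics/s2.png

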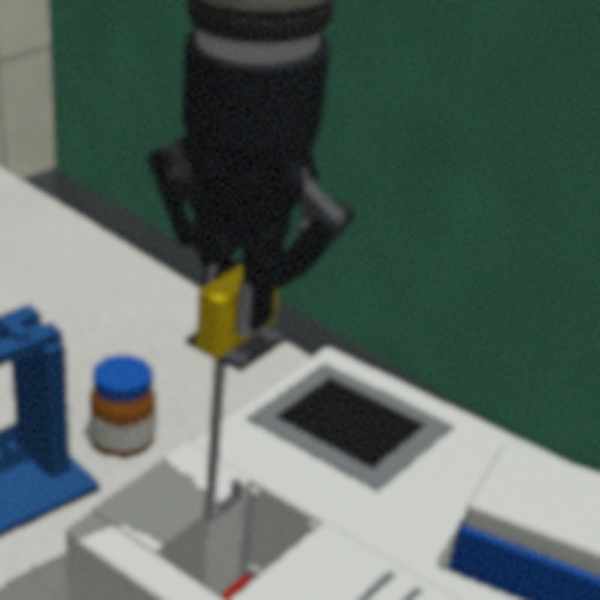

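The side view shows the hook upright in the gripper, foot towards the back wall, over the well mouth. The red pull is at about crop (238,585), and the measured rod position agrees with the plan. I lower it into the well.

{"fn": "apply_moves", "kwargs": {
  "commands": [0, -0.0005, -0.01, 0, 0, 0, 0.0, -0.001, -0.028, 0, 0, 0, 0, -0.001, -0.048, 0, 0, 0, 0, -0.001, -0.068, 0, 0, 0, 0, -0.001, -0.088, 0, 0, 0]
}}

```text
time: 6.13
eef_pos: [558.5, -50.0, 431.2]
ee_rot: [-0.064, 0.998, 0.0, -0.0]
ft_force: [-0.3, 1.2, -1.6]
width: 17.2
grip_force: 59.0
```

{"fn": "apply_moves", "kwargs": {
  "commands": [0, 0, -0.018, 0, 0, 0, 0, 0, -0.034, 0, 0, 0, 0, 0, -0.05, 0, 0, 0, 0, 0, -0.062, 0, 0, 0, 0, 0, -0.07, 0, 0, 0]
}}

```text
time: 6.55
eef_pos: [558.2, -50.0, 360.8]
ee_rot: [-0.064, 0.998, 0.0, -0.001]
ft_force: [0.3, -0.5, -1.8]
width: 17.4
grip_force: 59.0
```

{"fn": "apply_moves", "kwargs": {
  "commands": [0, 0, -0.006, 0, 0, 0, 0, 0, -0.01, 0, 0, 0, 0, 0, -0.013, 0, 0, 0, 0, 0, -0.015, 0, 0, 0, 0, 0, -0.015, 0, 0, 0]
}}

```text
time: 6.97
eef_pos: [558.9, -50.5, 347.8]
ee_rot: [-0.064, 0.998, 0.0, 0.0]
ft_force: [-0.3, -0.7, -1.5]
width: 17.6
grip_force: 59.0
```

{"fn": "apply_moves", "kwargs": {
  "commands": [0, 0, 0, 0, 0, 0, 0, 0, 0, 0, 0, 0]
}}

```text
time: 7.13
eef_pos: [559.0, -50.5, 348.2]
ee_rot: [-0.064, 0.998, 0.0, 0.0]
ft_force: [0.1, -0.9, -0.7]
width: 17.3
grip_force: 59.0
```

{"fn": "apply_moves", "kwargs": {
  "commands": [0.004, 0.0006, 0, 0, 0, 0, 0.01, 0.0014, 0, 0, 0, 0, 0.016, 0.0022, 0, 0, 0, 0, 0.021, 0.003, 0, 0, 0, 0, 0.025, 0.0036, 0, 0, 0, 0]
}}

```text
time: 7.55
eef_pos: [584.7, -46.5, 347.7]
ee_rot: [-0.064, 0.998, -0.0, 0.0]
ft_force: [0.4, 0.3, -1.5]
width: 17.4
grip_force: 59.0
```

{"fn": "apply_moves", "kwargs": {
  "commands": [0.003, 0.0004, 0, 0, 0, 0, 0.007, 0.001, 0, 0, 0, 0, 0.011, 0.0015, 0, 0, 0, 0, 0.014, 0.002, 0, 0, 0, 0, 0.014, 0.002, 0, 0, 0, 0]
}}

```text
time: 7.97
eef_pos: [598.4, -44.6, 347.7]
ee_rot: [-0.064, 0.998, -0.0, 0.0]
ft_force: [0.2, 0.3, -1.9]
width: 17.2
grip_force: 59.0
```

{"fn": "apply_moves", "kwargs": {
  "commands": [0, 0, 0.002, 0, 0, 0, 0, 0, 0.004, 0, 0, 0, 0, 0, 0.006, 0, 0, 0, 0, 0, 0.008, 0, 0, 0, 0, 0, 0.01, 0, 0, 0]
}}

```text
time: 8.38
eef_pos: [597.7, -44.9, 358.1]
ee_rot: [-0.064, 0.998, 0.0, 0.0]
ft_force: [0.9, 0.2, -1.1]
width: 17.1
grip_force: 59.0
```

{"fn": "apply_moves", "kwargs": {
  "commands": [0, 0, 0.002, 0, 0, 0, 0, 0, 0.004, 0, 0, 0, 0, 0, 0.006, 0, 0, 0, 0, 0, 0.008, 0, 0, 0, 0, 0, 0.01, 0, 0, 0]
}}

```text
time: 8.8
eef_pos: [597.8, -44.9, 368.0]
ee_rot: [-0.064, 0.998, 0.0, 0.0]
ft_force: [0.5, -0.2, -2.2]
width: 17.5
grip_force: 59.0
```

{"fn": "apply_moves", "kwargs": {
  "commands": [0, 0, 0.001, 0, 0, 0, 0, 0, 0.002, 0, 0, 0, 0, 0, 0.003, 0, 0, 0, 0, 0, 0.004, 0, 0, 0, 0, 0, 0.005, 0, 0, 0]
}}

```text
time: 9.22
eef_pos: [597.6, -44.8, 372.0]
ee_rot: [-0.064, 0.998, -0.0, -0.0]
ft_force: [1.6, 0.9, -7.7]
width: 17.3
grip_force: 58.5
```

{"fn": "apply_moves", "kwargs": {
  "commands": [0, 0, 0.001, 0, 0, 0, 0, 0, 0.002, 0, 0, 0, 0, 0, 0.003, 0, 0, 0, 0, 0, 0.004, 0, 0, 0, 0, 0, 0.005, 0, 0, 0]
}}

```text
time: 9.63
eef_pos: [597.7, -44.8, 377.5]
ee_rot: [-0.064, 0.998, 0.0, -0.0]
ft_force: [-0.6, -0.1, -6.9]
width: 17.4
grip_force: 58.6
```

The bolt is caught, sliding at about 5.5 N net. I raise it to just under the earliest possible stop, then in small steps.

{"fn": "apply_moves", "kwargs": {
  "commands": [0, 0, 0.002, 0, 0, 0, 0, 0, 0.004, 0, 0, 0, 0, 0, 0.006, 0, 0, 0, 0, 0, 0.008, 0, 0, 0, 0, 0, 0.009, 0, 0, 0]
}}

```text
time: 10.05
eef_pos: [597.7, -44.9, 387.1]
ee_rot: [-0.064, 0.998, 0.0, -0.0]
ft_force: [-0.6, -0.1, -6.7]
width: 17.4
grip_force: 58.6
```

{"fn": "apply_moves", "kwargs": {
  "commands": [0, 0, 0.0005, 0, 0, 0, 0, 0, 0.001, 0, 0, 0, 0, 0, 0.001, 0, 0, 0]
}}

```text
time: 10.3
eef_pos: [597.7, -44.9, 387.8]
ee_rot: [-0.064, 0.998, 0.0, -0.0]
ft_force: [-0.0, -0.2, -6.3]
width: 17.2
grip_force: 58.6
```

{"fn": "apply_moves", "kwargs": {
  "commands": [0, 0, 0.0006, 0, 0, 0, 0, 0, 0.0012, 0, 0, 0, 0, 0, 0.0012, 0, 0, 0]
}}

```text
time: 10.55
eef_pos: [597.8, -44.8, 389.0]
ee_rot: [-0.064, 0.998, 0.0, -0.0]
ft_force: [-0.3, -0.3, -6.6]
width: 17.3
grip_force: 58.6
```

{"fn": "apply_moves", "kwargs": {
  "commands": [0, 0, 0.0006, 0, 0, 0, 0, 0, 0.0012, 0, 0, 0, 0, 0, 0.0012, 0, 0, 0]
}}

```text
time: 10.8
eef_pos: [597.8, -44.9, 390.2]
ee_rot: [-0.064, 0.998, 0.0, -0.0]
ft_force: [-0.5, 0.2, -6.3]
width: 17.2
grip_force: 58.6
```

{"fn": "apply_moves", "kwargs": {
  "commands": [0, 0, 0.0006, 0, 0, 0, 0, 0, 0.0012, 0, 0, 0, 0, 0, 0.0012, 0, 0, 0]
}}

```text
time: 11.05
eef_pos: [597.8, -44.9, 391.5]
ee_rot: [-0.064, 0.998, 0.0, -0.0]
ft_force: [1.3, 0.1, -5.7]
width: 17.1
grip_force: 58.6
```

{"fn": "apply_moves", "kwargs": {
  "commands": [0, 0, 0.0006, 0, 0, 0, 0, 0, 0.0012, 0, 0, 0, 0, 0, 0.0012, 0, 0, 0]
}}

```text
time: 11.3
eef_pos: [597.8, -44.9, 392.7]
ee_rot: [-0.064, 0.998, 0.0, -0.0]
ft_force: [-0.1, 0.0, -6.8]
width: 17.2
grip_force: 58.6
```

{"fn": "apply_moves", "kwargs": {
  "commands": [0, 0, 0.0006, 0, 0, 0, 0, 0, 0.0012, 0, 0, 0, 0, 0, 0.0012, 0, 0, 0]
}}

```text
time: 11.55
eef_pos: [597.8, -44.9, 393.9]
ee_rot: [-0.064, 0.998, 0.0, 0.0]
ft_force: [-0.3, 0.1, -6.6]
width: 17.2
grip_force: 58.6
```

{"fn": "apply_moves", "kwargs": {
  "commands": [0, 0, 0.0006, 0, 0, 0, 0, 0, 0.0012, 0, 0, 0, 0, 0, 0.0012, 0, 0, 0]
}}

```text
time: 11.8
eef_pos: [597.8, -44.9, 395.1]
ee_rot: [-0.064, 0.998, 0.0, 0.0]
ft_force: [0.2, -0.2, -6.0]
width: 17.3
grip_force: 58.6
```

{"fn": "apply_moves", "kwargs": {
  "commands": [0, 0, 0.0006, 0, 0, 0, 0, 0, 0.0012, 0, 0, 0, 0, 0, 0.0012, 0, 0, 0]
}}

```text
time: 12.05
eef_pos: [597.8, -44.9, 396.3]
ee_rot: [-0.064, 0.998, 0.0, 0.0]
ft_force: [-0.2, -0.0, -6.9]
width: 17.0
grip_force: 58.6
```

{"fn": "apply_moves", "kwargs": {
  "commands": [0, 0, 0.0006, 0, 0, 0, 0, 0, 0.0012, 0, 0, 0, 0, 0, 0.0012, 0, 0, 0]
}}

```text
time: 12.3
eef_pos: [597.8, -44.9, 397.5]
ee_rot: [-0.064, 0.998, 0.0, 0.0]
ft_force: [0.0, 0.4, -7.0]
width: 17.0
grip_force: 58.6
```

{"fn": "apply_moves", "kwargs": {
  "commands": [0, 0, 0.0006, 0, 0, 0, 0, 0, 0.0012, 0, 0, 0, 0, 0, 0.0012, 0, 0, 0]
}}

```text
time: 12.55
eef_pos: [597.8, -44.9, 398.7]
ee_rot: [-0.064, 0.998, 0.0, 0.0]
ft_force: [-1.0, -0.7, -5.8]
width: 17.6
grip_force: 58.6
```

{"fn": "apply_moves", "kwargs": {
  "commands": [0, 0, 0.0006, 0, 0, 0, 0, 0, 0.0012, 0, 0, 0, 0, 0, 0.0012, 0, 0, 0]
}}

```text
time: 12.8
eef_pos: [597.8, -44.9, 399.9]
ee_rot: [-0.064, 0.998, 0.0, 0.0]
ft_force: [1.2, 0.0, -6.6]
width: 17.3
grip_force: 58.6
```

{"fn": "apply_moves", "kwargs": {
  "commands": [0, 0, 0.0006, 0, 0, 0, 0, 0, 0.0012, 0, 0, 0, 0, 0, 0.0012, 0, 0, 0]
}}

```text
time: 13.05
eef_pos: [597.8, -44.9, 401.1]
ee_rot: [-0.064, 0.998, 0.0, 0.0]
ft_force: [-0.3, 0.7, -6.9]
width: 17.0
grip_force: 58.6
```

{"fn": "apply_moves", "kwargs": {
  "commands": [0, 0, 0.0006, 0, 0, 0, 0, 0, 0.0012, 0, 0, 0, 0, 0, 0.0012, 0, 0, 0]
}}

```text
time: 13.3
eef_pos: [597.7, -44.8, 401.8]
ee_rot: [-0.064, 0.998, -0.0, -0.0]
ft_force: [0.6, -0.7, -9.8]
width: 17.5
grip_force: 58.7
```

{"fn": "apply_moves", "kwargs": {
  "commands": [0, 0, 0.0002, 0, 0, 0, 0, 0, 0.0004, 0, 0, 0, 0, 0, 0.0004, 0, 0, 0]
}}

```text
time: 13.55
eef_pos: [597.7, -44.8, 401.9]
ee_rot: [-0.064, 0.998, -0.0, -0.0]
ft_force: [0.9, 0.3, -13.5]
width: 17.1
grip_force: 58.7
```

{"fn": "apply_moves", "kwargs": {
  "commands": [0, 0, 0.0001, 0, 0, 0, 0, 0, 0.0002, 0, 0, 0, 0, 0, 0.0003, 0, 0, 0, 0, 0, 0.0003, 0, 0, 0, 0, 0, 0.0003, 0, 0, 0]
}}

```text
time: 13.97
eef_pos: [597.6, -44.8, 402.1]
ee_rot: [-0.064, 0.998, 0.0, -0.001]
ft_force: [1.8, -0.2, -16.2]
width: 17.5
grip_force: 58.8
```

{"fn": "apply_moves", "kwargs": {
  "commands": [0, 0, 0, 0, 0, 0, 0, 0, 0, 0, 0, 0, 0, 0, 0, 0, 0, 0, 0, 0, 0, 0, 0, 0, 0, 0, 0, 0, 0, 0]
}}

```text
time: 14.38
eef_pos: [597.6, -44.8, 402.3]
ee_rot: [-0.064, 0.998, 0.0, -0.001]
ft_force: [1.4, 0.9, -20.2]
width: 16.8
grip_force: 58.8
```

{"fn": "apply_moves", "kwargs": {
  "commands": [0, 0, -0.0005, 0, 0, 0, 0, 0, -0.0005, 0, 0, 0]
}}

```text
time: 14.55
eef_pos: [597.7, -44.9, 402.3]
ee_rot: [-0.064, 0.998, 0.0, -0.0]
ft_force: [1.1, 0.3, -18.1]
width: 17.0
grip_force: 59.0
```

{"fn": "apply_moves", "kwargs": {
  "commands": [0, 0, -0.0002, 0, 0, 0, 0, 0, -0.0002, 0, 0, 0, 0, 0, -0.0002, 0, 0, 0]
}}

```text
time: 14.8
eef_pos: [597.7, -44.9, 402.2]
ee_rot: [-0.064, 0.998, 0.0, -0.0]
ft_force: [0.3, -0.1, -17.8]
width: 17.3
grip_force: 59.1
```

{"fn": "apply_moves", "kwargs": {
  "commands": [0, 0, -0.0001, 0, 0, 0, 0, 0, -0.0001, 0, 0, 0, 0, 0, -0.0001, 0, 0, 0]
}}

```text
time: 15.05
eef_pos: [597.8, -44.9, 402.2]
ee_rot: [-0.064, 0.998, 0.0, -0.0]
ft_force: [-0.3, 0.5, -16.4]
width: 16.9
grip_force: 59.2
```

{"fn": "apply_moves", "kwargs": {
  "commands": [0, 0, 0, 0, 0, 0, 0, 0, 0, 0, 0, 0, 0, 0, 0, 0, 0, 0, 0, 0, 0, 0, 0, 0, 0, 0, 0, 0, 0, 0]
}}

```text
time: 15.47
eef_pos: [597.8, -44.9, 402.2]
ee_rot: [-0.064, 0.998, 0.0, 0.0]
ft_force: [-0.5, -0.3, -15.2]
width: 17.1
grip_force: 59.3
```

{"fn": "apply_moves", "kwargs": {
  "commands": [0, 0, 0, 0, 0, 0, 0, 0, 0, 0, 0, 0, 0, 0, 0, 0, 0, 0, 0, 0, 0, 0, 0, 0, 0, 0, 0, 0, 0, 0]
}}

```text
time: 15.88
eef_pos: [597.8, -44.9, 402.1]
ee_rot: [-0.064, 0.998, 0.0, 0.0]
ft_force: [-1.0, -0.5, -15.1]
width: 17.3
grip_force: 59.4
```

{"fn": "apply_moves", "kwargs": {
  "commands": [0, 0, 0, 0, 0, 0, 0, 0, 0, 0, 0, 0, 0, 0, 0, 0, 0, 0, 0, 0, 0, 0, 0, 0, 0, 0, 0, 0, 0, 0]
}}

```text
time: 16.3
eef_pos: [597.8, -44.8, 402.1]
ee_rot: [-0.064, 0.998, 0.0, 0.0]
ft_force: [-0.5, 0.3, -13.4]
width: 17.1
grip_force: 59.5
```

{"fn": "apply_moves", "kwargs": {
  "commands": [0, 0, 0.0002, 0, 0, 0, 0, 0, 0.0002, 0, 0, 0, 0, 0, 0.0002, 0, 0, 0, 0, 0, 0.0002, 0, 0, 0, 0, 0, 0.0002, 0, 0, 0]
}}

```text
time: 16.72
eef_pos: [597.8, -44.9, 402.2]
ee_rot: [-0.064, 0.998, 0.0, -0.0]
ft_force: [0.3, 0.2, -15.1]
width: 17.4
grip_force: 59.4
```

{"fn": "apply_moves", "kwargs": {
  "commands": [0, 0, 0, 0, 0, 0, 0, 0, 0, 0, 0, 0, 0, 0, 0, 0, 0, 0, 0, 0, 0, 0, 0, 0, 0, 0, 0, 0, 0, 0]
}}

```text
time: 17.13
eef_pos: [597.8, -44.8, 402.2]
ee_rot: [-0.064, 0.998, 0.0, -0.0]
ft_force: [-0.0, 0.4, -16.3]
width: 17.4
grip_force: 59.4
```

{"fn": "apply_moves", "kwargs": {
  "commands": [0, 0, 0, 0, 0, 0, 0, 0, 0, 0, 0, 0, 0, 0, 0, 0, 0, 0, 0, 0, 0, 0, 0, 0, 0, 0, 0, 0, 0, 0]
}}

```text
time: 17.55
eef_pos: [597.8, -44.8, 402.2]
ee_rot: [-0.064, 0.998, 0.0, -0.0]
ft_force: [1.3, -0.2, -16.2]
width: 17.2
grip_force: 59.4
```

Held at about 15 N net against the stop. Now I unhook: lower clear of the bar, move back, and rise.

{"fn": "apply_moves", "kwargs": {
  "commands": [0, 0, -0.004, 0, 0, 0, 0, 0, -0.009, 0, 0, 0, 0, 0, -0.015, 0, 0, 0, 0, 0, -0.02, 0, 0, 0, 0, 0, -0.023, 0, 0, 0]
}}

```text
time: 17.97
eef_pos: [598.1, -44.9, 379.6]
ee_rot: [-0.064, 0.998, 0.0, 0.001]
ft_force: [-0.3, -0.7, -2.4]
width: 17.2
grip_force: 61.3
```

{"fn": "apply_moves", "kwargs": {
  "commands": [0, 0, -0.001, 0, 0, 0, 0, 0, -0.001, 0, 0, 0, 0, 0, -0.001, 0, 0, 0]
}}

```text
time: 18.22
eef_pos: [597.9, -44.9, 378.4]
ee_rot: [-0.064, 0.998, 0.0, 0.0]
ft_force: [0.2, 0.5, -1.3]
width: 16.8
grip_force: 61.3
```

{"fn": "apply_moves", "kwargs": {
  "commands": [-0.005, -0.0006, 0, 0, 0, 0, -0.014, -0.0018, 0, 0, 0, 0, -0.024, -0.003, 0, 0, 0, 0, -0.033, -0.0042, 0, 0, 0, 0, -0.038, -0.005, 0, 0, 0, 0]
}}

```text
time: 18.63
eef_pos: [558.0, -50.4, 378.3]
ee_rot: [-0.063, 0.998, 0.0, -0.0]
ft_force: [-0.1, -0.5, -0.6]
width: 17.2
grip_force: 61.3
```

{"fn": "apply_moves", "kwargs": {
  "commands": [0, 0, 0, 0, 0, 0, 0, 0, 0, 0, 0, 0]
}}

```text
time: 18.8
eef_pos: [559.5, -49.9, 378.6]
ee_rot: [-0.064, 0.998, 0.0, 0.0]
ft_force: [0.4, -0.2, -1.4]
width: 17.2
grip_force: 61.3
```

{"fn": "apply_moves", "kwargs": {
  "commands": [0, 0, 0.01, 0, 0, 0, 0, 0, 0.03, 0, 0, 0, 0, 0, 0.055, 0, 0, 0, 0, 0, 0.085, 0, 0, 0, 0, 0, 0.11, 0, 0, 0]
}}

```text
time: 19.22
eef_pos: [560.2, -49.9, 490.9]
ee_rot: [-0.064, 0.998, -0.0, 0.001]
ft_force: [0.1, -0.8, -1.2]
width: 17.2
grip_force: 61.3
```

{"fn": "apply_moves", "kwargs": {
  "commands": [0, 0, 0.015, 0, 0, 0, 0, 0, 0.025, 0, 0, 0, 0, 0, 0.033, 0, 0, 0, 0, 0, 0.033, 0, 0, 0, 0, 0, 0.033, 0, 0, 0]
}}

```text
time: 19.63
eef_pos: [559.8, -49.7, 520.8]
ee_rot: [-0.064, 0.998, 0.0, -0.0]
ft_force: [-0.8, 0.4, -2.3]
width: 17.4
grip_force: 61.3
```

{"fn": "apply_moves", "kwargs": {
  "commands": [-0.006, 0.02, 0, 0, 0, -1, -0.017, 0.054, 0, 0, 0, -3, -0.028, 0.09, 0, 0, 0, -5, -0.039, 0.126, 0, 0, 0, -7, -0.05, 0.16, 0, 0, 0, -9]
}}

```text
time: 20.05
eef_pos: [508.7, 112.0, 519.7]
ee_rot: [0.016, 1.0, -0.0, -0.001]
ft_force: [-0.4, 0.6, -1.0]
width: 17.2
grip_force: 61.3
```

{"fn": "apply_moves", "kwargs": {
  "commands": [-0.011, 0.036, 0, 0, 0, -1, -0.022, 0.07, 0, 0, 0, -2, -0.033, 0.105, 0, 0, 0, -2, -0.043, 0.135, 0, 0, 0, -2, -0.048, 0.153, 0, 0, 0, -2]
}}

```text
time: 20.47
eef_pos: [459.4, 267.5, 519.4]
ee_rot: [0.029, 1.0, -0.0, -0.002]
ft_force: [0.1, 1.0, -1.9]
width: 16.7
grip_force: 61.3
```

{"fn": "apply_moves", "kwargs": {
  "commands": [0, 0, 0, 0, 0, 0, 0, 0, 0, 0, 0, 0, 0, 0, 0, 0, 0, 0, 0, 0, 0, 0, 0, 0]
}}

```text
time: 20.8
eef_pos: [462.4, 261.6, 520.7]
ee_rot: [0.034, 0.999, -0.001, -0.0]
ft_force: [0.4, -0.6, -2.2]
width: 17.0
grip_force: 61.3
```

```bash
python3 - <<'E'
from cell import monitor,cams
from h import *
for n in("side","top"):
    p,d=cams.camera(n);np.savez(f"{n}3.npz",p=p,d=d,**cams.camera_params(n))
    o=monitor.get_obs();print(o['eef_pos'].round(1),o['ee_rot'].round(4),o['ft_force'].round(2))
    p,W=load(n+"3.npz");m=masks(p)
    R=W[m['r']&(W[...,2]>10)&(W[...,2]<130)&(W[...,0]<800)&(W[...,0]>300)];print('red',len(R),np.percentile(R[:,2],[5,50,95]).round(1))
p=np.load("side3.npz")['p'];a=cv2.resize(p[40:260,160:420],None,fx=2.5,fy=2.5,interpolation=cv2.INTER_CUBIC)
cv2.imwrite("pics/s3.png",a[:,:,::-1])
E
```

```text
[462.4 261.6 520.9] [ 3.370e-02  9.994e-01 -4.000e-04 -2.000e-04] [ 0.09 -0.27 -1.22]
red 46 [84.5 87.6 89.9]
[462.4 261.7 521.1] [ 3.360e-02  9.994e-01 -2.000e-04 -0.000e+00] [-0.46 -0.77 -1.95]
red 112 [82.5 87.1 90.8]
```

View pics/s3.png

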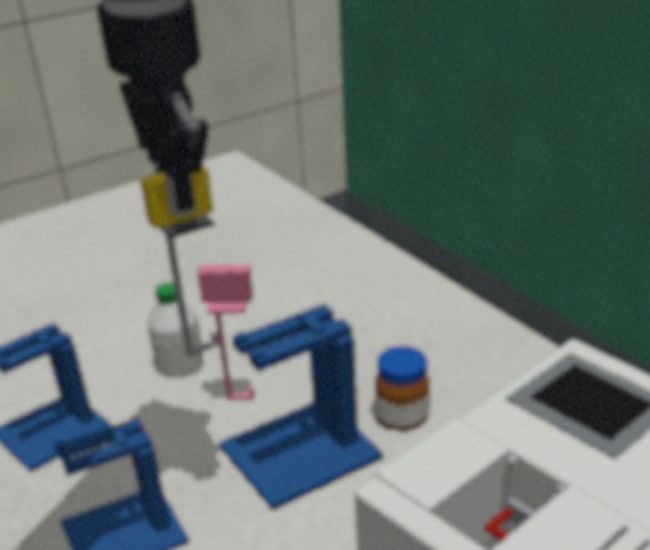

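The bolt's red pull now sits at about 87 mm (was 57), so it stays drawn up. The hook is held in front of the stand. I check its tilt in the grip from the depth data.

```bash
python3 - <<'E'
from h import *
def fit(f,c,z0,z1):
    p,W=load(f);q=W[(W[...,2]>z0)&(W[...,2]<z1)&(np.hypot(W[...,0]-c[0],W[...,1]-c[1])<30)]
    for ax in(0,1):
        k=np.ones(len(q),bool)
        for _ in range(4):
            a=np.polyfit(q[k,2],q[k,ax],1);r=q[:,ax]-np.polyval(a,q[:,2]);k=np.abs(r)<max(3,2*r[k].std())
        print(f,'xy'[ax],len(q),k.sum(),'slope mm/100',round(a[0]*100,2),'at mid',round(np.polyval(a,(z0+z1)/2),1))
fit('side3.npz',(448,262.6),220,322)
fit('side2.npz',(545,-49.6),220,322)
fit('side1.npz',(534,258.6),60,158)
E
```

```text
side3.npz x 132 124 slope mm/100 -0.03 at mid 449.3
side3.npz y 132 121 slope mm/100 0.18 at mid 260.0
side2.npz x 169 147 slope mm/100 0.24 at mid 544.3
side2.npz y 169 150 slope mm/100 -0.37 at mid -50.9
side1.npz x 69 68 slope mm/100 0.06 at mid 534.9
side1.npz y 69 64 slope mm/100 -0.64 at mid 256.5
```

{"fn": "apply_moves", "kwargs": {
  "commands": [0, 0.0014, -0.02, 0, 0, 0, 0, 0.0014, -0.05, 0, 0, 0, 0, 0.0014, -0.08, 0, 0, 0, 0, 0.0014, -0.105, 0, 0, 0, 0, 0.0014, -0.12, 0, 0, 0]
}}

```text
time: 21.32
eef_pos: [461.2, 263.2, 398.3]
ee_rot: [0.033, 0.999, -0.001, -0.002]
ft_force: [-0.9, -0.1, -0.4]
width: 17.5
grip_force: 61.2
```

{"fn": "apply_moves", "kwargs": {
  "commands": [0, 0, -0.01, 0, 0, 0, 0, 0, -0.02, 0, 0, 0, 0, 0, -0.025, 0, 0, 0, 0, 0, -0.025, 0, 0, 0, 0, 0, -0.025, 0, 0, 0]
}}

```text
time: 21.73
eef_pos: [462.2, 264.6, 376.9]
ee_rot: [0.032, 0.999, 0.0, 0.0]
ft_force: [-0.3, 0.4, -0.7]
width: 17.3
grip_force: 61.2
```

{"fn": "apply_moves", "kwargs": {
  "commands": [0, 0, 0, 0, 0, 0, 0, 0, 0, 0, 0, 0, 0, 0, 0, 0, 0, 0]
}}

```text
time: 21.98
eef_pos: [462.0, 264.7, 377.0]
ee_rot: [0.032, 0.999, 0.001, 0.001]
ft_force: [0.0, -0.1, -0.9]
width: 17.1
grip_force: 61.2
```

{"fn": "apply_moves", "kwargs": {
  "commands": [0.006, -0.0018, 0, 0, 0, 0, 0.018, -0.0026, 0, 0, 0, 0, 0.03, -0.0034, 0, 0, 0, 0, 0.042, -0.0042, 0, 0, 0, 0, 0.05, -0.0048, 0, 0, 0, 0]
}}

```text
time: 22.4
eef_pos: [514.0, 259.2, 376.3]
ee_rot: [0.033, 0.999, -0.0, 0.001]
ft_force: [0.2, 0.3, -1.3]
width: 17.1
grip_force: 61.3
```

{"fn": "apply_moves", "kwargs": {
  "commands": [0.01, -0.0006, 0, 0, 0, 0, 0.02, -0.0013, 0, 0, 0, 0, 0.03, -0.0019, 0, 0, 0, 0, 0.0355, -0.0023, 0, 0, 0, 0, 0.0355, -0.0023, 0, 0, 0, 0]
}}

```text
time: 22.82
eef_pos: [548.6, 257.0, 376.1]
ee_rot: [0.033, 0.999, -0.0, 0.0]
ft_force: [0.3, 0.1, -1.2]
width: 17.2
grip_force: 61.3
```

{"fn": "apply_moves", "kwargs": {
  "commands": [0, 0, 0, 0, 0, 0, 0, 0, 0, 0, 0, 0, 0, 0, 0, 0, 0, 0]
}}

```text
time: 23.07
eef_pos: [546.8, 257.7, 376.2]
ee_rot: [0.032, 0.999, 0.0, -0.0]
ft_force: [-0.3, -0.3, -0.9]
width: 17.2
grip_force: 61.3
```

Back over the seat within about 1 mm. I lower it gently.

{"fn": "apply_moves", "kwargs": {
  "commands": [0.001, 0, -0.003, 0, 0, 0, 0.001, 0, -0.006, 0, 0, 0, 0.001, 0, -0.009, 0, 0, 0, 0.001, 0, -0.011, 0, 0, 0, 0.001, 0, -0.013, 0, 0, 0]
}}

```text
time: 23.48
eef_pos: [548.1, 257.5, 362.8]
ee_rot: [0.032, 0.999, -0.0, -0.0]
ft_force: [0.3, 0.2, -1.2]
width: 17.3
grip_force: 61.3
```

{"fn": "apply_moves", "kwargs": {
  "commands": [0, 0, -0.0005, 0, 0, 0, 0, 0, -0.001, 0, 0, 0, 0, 0, -0.001, 0, 0, 0]
}}

```text
time: 23.73
eef_pos: [548.3, 257.4, 362.2]
ee_rot: [0.032, 0.999, 0.0, -0.0]
ft_force: [-0.5, -0.1, -1.0]
width: 17.2
grip_force: 61.3
```

{"fn": "apply_moves", "kwargs": {
  "commands": [0, 0, -0.0006, 0, 0, 0, 0, 0, -0.0012, 0, 0, 0, 0, 0, -0.0012, 0, 0, 0, 0, 0, -0.0012, 0, 0, 0]
}}

```text
time: 24.07
eef_pos: [548.3, 257.4, 361.1]
ee_rot: [0.032, 0.999, 0.0, 0.0]
ft_force: [0.3, 0.6, -2.6]
width: 17.3
grip_force: 61.5
```

{"fn": "apply_moves", "kwargs": {
  "commands": [0, 0, -0.0003, 0, 0, 0, 0, 0, -0.0006, 0, 0, 0, 0, 0, -0.0006, 0, 0, 0]
}}

```text
time: 24.32
eef_pos: [548.3, 257.4, 361.0]
ee_rot: [0.032, 0.999, 0.0, 0.0]
ft_force: [-1.0, -0.3, 2.3]
width: 17.0
grip_force: 62.0
```

The flange is seated on the prongs (the upward force appeared at the same height as at pick-up). I release and rise.

{"fn": "apply_moves", "kwargs": {
  "commands": [0, 0, 0, 0, 0, 0, 0, 0, 0, 0, 0, 0, 0, 0, 0, 0, 0, 0, 0, 0, 0, 0, 0, 0, 0, 0, 0, 0, 0, 0],
  "claw": 1
}}

```text
time: 24.73
eef_pos: [548.3, 257.4, 360.3]
ee_rot: [0.032, 0.999, 0.0, 0.0]
ft_force: [0.4, 0.0, -0.2]
width: 76.5
grip_force: 0.0
```

{"fn": "apply_moves", "kwargs": {
  "commands": [0, 0, 0, 0, 0, 0, 0, 0, 0, 0, 0, 0, 0, 0, 0, 0, 0, 0, 0, 0, 0, 0, 0, 0, 0, 0, 0, 0, 0, 0]
}}

```text
time: 25.15
eef_pos: [548.3, 257.4, 360.4]
ee_rot: [0.032, 0.999, 0.0, -0.0]
ft_force: [0.1, 0.1, 0.8]
width: 85.3
grip_force: 0.0
```

{"fn": "apply_moves", "kwargs": {
  "commands": [0, 0, 0.01, 0, 0, 0, 0, 0, 0.03, 0, 0, 0, 0, 0, 0.06, 0, 0, 0, 0, 0, 0.09, 0, 0, 0, 0, 0, 0.12, 0, 0, 0]
}}

```text
time: 25.57
eef_pos: [548.1, 257.2, 482.6]
ee_rot: [0.032, 0.999, 0.0, 0.0]
ft_force: [0.7, 0.2, 0.5]
width: 85.6
grip_force: 0.0
```

{"fn": "apply_moves", "kwargs": {
  "commands": [-0.02, 0, 0.01, 0, 0, 0, -0.05, 0, 0.02, 0, 0, 0, -0.08, 0, 0.02, 0, 0, 0, -0.1, 0, 0.02, 0, 0, 0, -0.1, 0, 0.02, 0, 0, 0]
}}

```text
time: 25.98
eef_pos: [444.9, 257.9, 501.9]
ee_rot: [0.03, 1.0, 0.001, -0.001]
ft_force: [0.8, 0.4, 0.0]
width: 85.6
grip_force: 0.0
```

```bash
python3 - <<'E'
from cell import monitor,cams
from h import *
for n in("side","top"):
    p,d=cams.camera(n);np.savez(f"{n}4.npz",p=p,d=d,**cams.camera_params(n))
    p,W=load(n+"4.npz");m=masks(p);z=W[...,2]
    R=W[m['r']&(z>10)&(z<130)&(W[...,0]<800)&(W[...,0]>300)];print('red',len(R),np.percentile(R[:,2],[5,50,95]).round(1))
    Y=W[m['y']&(z>150)];print(n,'yellow',len(Y),np.percentile(Y[:,2],[2,50,98]).round(1))
    T=Y[Y[:,2]>np.percentile(Y[:,2],98)-7];print(rect(T[:,:2]))
p=np.load("side4.npz")['p'];a=cv2.resize(p[40:260,160:420],None,fx=2.5,fy=2.5,interpolation=cv2.INTER_CUBIC)
cv2.imwrite("pics/s4.png",a[:,:,::-1])
E
```

```text
red 47 [84.4 87.6 89.6]
side yellow 317 [182.  204.9 222.8]
(array([546.3, 254.1]), array([15.4, 53.5]), 81.5)
red 115 [83.5 87.4 91.6]
top yellow 200 [210.8 220.6 224.5]
(array([548.4, 257.4]), array([17.3, 56.3]), 85.7)
```

View pics/s4.png

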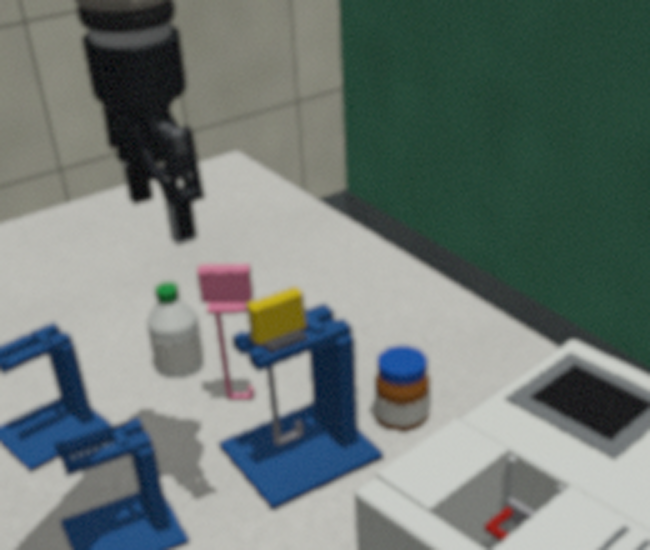

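The hook hangs in its stand as before: handle at crop (277,315), within 1 mm and 1° of where it started. The bolt is still up at 87 mm, the bystanders have not moved, and the gripper is clear of everything.

```bash
python3 -c "
from cell import order
print(order.finish_job())"
```

```text
the job is handed in; nothing more can be done
None
```

The bolt is drawn up to its stop (about 30 mm of lift), was held there at roughly 15 N, and stayed up; the hook hangs back in its stand within about 1 mm, the bystanders look unmoved, and the job was handed in at about 26 s of the 58 s.

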